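# Pin the jar nest plate into line on the filling station

## Task

The jar nest plate on the filling station has been knocked out of line with the bush hole hidden in the bed beneath it. Take the tapered locating pin (the tall-headed one) from the rack, enter it in the plate's slot, feel for the bush hole with it, taking the plate along, and drive it gently home, without ramming or forcing it, until its collar is flat on the plate; the pin, not your hand, must bring the plate into line. Then let go of the pin, swing the keeper arm fully shut over its collar, and leave the other items on the bench alone.

Things in the scene. Friction and masses are not known exactly. Their poses are not given: they have to be found in the camera images.
- bed: Filling station bed: fixed steel deck, top 80 mm above the table. Origin: on the table below the deck's middle. z up. Deck x -75 to +105, y -105 to +165 mm. Let into it, hidden under the nest plate, a bush block (flat top, 79.5 mm high) is clamped; its round pin hole (19.5 mm, 11.5 deep, open below) lies unmeasured at x -10 to +3, y -1.5 to +1.5 mm. Keeper post at x +75, y -21.5 mm.
- nest (a joint): Angle (rad) of the nest plate about its upright pivot bolt, at x 0, y +120 mm in the bed's frame. At 0 its slot is centred at the bed's x 0, y 0; positive (counter-clockwise from above) shifts it to the bed's +x by 120 mm per rad. Starts at 0.05 to 0.075: the slot is 3 to 19 mm to the +x side of the bush's hole. Range +-0.11. Stiff by friction: about 4 N sideways at the slot moves it; it stays.
- nest_hole (a point): Centre of the mouth of the nest plate's pin slot (19.5 mm across the plate, 25 mm along it towards the pivot, right through), 91 mm above the table; x across the plate. Plate: aluminium, 98 mm wide, 180 long, 10.5 thick, just above the deck, its end 35 mm beyond the slot's centre; a white jar cup (60 mm wide, 12 high) sits on it 75 mm from the slot towards the pivot.
- keeper (a joint): Angle (rad) of the keeper arm about its upright post. 0 = shut against its stop, the arm along the bed's -x over the pin's collar; it opens counter-clockwise from above, to the bed's -y side. Starts 0.85 to 1.35. About 1.5 N at its tab moves it; it stays where left. Flat bar 12 mm wide, 100 long, 6 thick, underside 99.5 mm above the table: 2.5 mm over the collar of a pin fully home.
- keeper_tab (a point): Top of the upright push tab on the keeper arm, 50 mm from the post's axis, 137.5 mm above the table. The tab is 16 mm along the arm, 8 mm thick across it, and rises 32 mm above the arm's upper face (105.5 mm high). Push it sideways to swing the arm.
- rack: White pin rack: a fixed stand 70 x 160 mm, its flat top 78 mm above the table, with two 26 mm holes at y +40 and -40 mm of its frame. Origin: centre of its underside, z up.
- pin: Tapered pin, upright in one of the rack's holes. Origin: centre of its collar's underside; z up to its head. Collar 40 mm wide (z 0 to 6); above it a black round grip, 20 mm diameter (z 6 to 46); below it a parallel shank of 18 mm diameter (z 0 to -22), then a taper to 14.5 mm (z -46) with a rounded-off flat end (z -47.5). About 130 g. Fully home, its origin is 91 mm above the table.
- plug: A stubby blanking plug in the other rack hole, not wanted: same collar, but a thick low knob 30 mm in diameter and 16 mm tall, and a blunt straight 18 mm shank. Origin: centre of the collar's underside.
- jar1: Bystander: small blue glass jar, 54 mm wide, 52 mm high, origin under its base.
- jar2: Bystander: small blue glass jar like jar1.
- jar3: Bystander: small blue glass jar like jar1.
- cap1: Bystander: black jar cap, 48 mm wide, 14 mm high, origin under its centre.
- wrench: Bystander: open wrench 160 mm long lying on the table.
- glovebox: Bystander: black glove carton 120 x 230 x 75 mm, origin under its centre.
There are look-alikes about, which are no part of the job. What is shaped like the pin but yellow is not meant.

How it is judged:
By the outcome, as a careful person would: the job done as asked, in the order asked, and still so for the second after the job is handed in, with the robot touching nothing.
It also fails if it takes over 72 s, if anything falls off the work surface, if the arm or the gripper's body presses on something with over 40 N, if the wrist force passes 120 N, or if a joint passes its speed limit or range.

## Robot

A 6-joint arm with a two-finger parallel gripper is mounted at the origin on the work surface. World frame = base frame: x ahead of the robot, y to its left, z up, the work surface at z = 0. Lengths are in m, angles in rad, forces in N, time in s.
With the tool pointing down it reaches from about 0.25 to 0.775 m from the base axis. Payload 4 kg.
Tool frame: the origin (TCP) lies midway between the tips of the shut fingers; the grasp point (between the pads) lies 19 mm behind it (robot.tcp_to_grasp is the distance from the TCP to the grasp point, in m); z points along the fingers, x is the direction in which the jaws open and shut, and the axes are right-handed (so a half turn about z gives the same grasp; the last joint's range is limited). The gripper opens to 94 mm and grips with 3 to 60 N. Pads are 16 mm wide; open, the fingers measure 119 mm over their backs; the gripper's body (75 mm by 177 mm) begins 78 mm behind the grasp point.
Start: joints at [-1.413, 0.087, 1.371, -0, 1.684, -0.103], TCP at [0.142, -0.531, 0.206] pointing down, gripper open.
Joint ranges: [-3.1, 3.1], [-0.76, 2.03], [0.27, 2.55], [-1.08, 4.22], [0.17, 2.65], [-2.57, 2.57]. Speed limits (rad/s): [2.79, 2.79, 3.14, 3.14, 3.14, 3.14].

## Interface

Orientations are given as [roll, pitch, yaw] about the fixed x, y, z axes, in that order (R = Rz(yaw) Ry(pitch) Rx(roll)).
In Python, from bench import get_obs, vision, robot gives the robot as it stands.
- The arm moves only by the tool servo_tool, never from a script. Its argument "targets" is text: rows parted by semicolons, each of 7 numbers parted by spaces: the opening, from 0 (shut) to 1 (fully open), then the shift along the tool's x, y, z as a fraction of full scale, then the turn, a rotation vector about the tool's x, y, z as a fraction of full scale. A call has 1 to 12 rows; each row is the pose to reach, as a shift and turn from the pose commanded when the call began, along the tool's axes at that moment, turning the shorter way round; what a row does not reach only later rows make up. Full scale, the value 1, is 0.25 m for a shift and pi rad for a turn. A row lasts 1/12 s, in which the tool goes at most 41.7 mm and 7.16 degrees, less where a joint would pass 70% of its speed; a pose out of reach is approached as far as the arm can. A call with a number of a shift or a turn outside -1 to 1 is refused whole. A call with a gripper value outside its range is refused whole. The fingers move at their own pace and stop on an object; the grip force is fixed at half the most. Time passes only in rows, so rows that repeat a pose let the fingers close. It gives the time, the measured TCP pose, the force and the opening at its end, in the units of the state.
- get_obs(): the state, without advancing time (a new reading comes with each control period).
- vision.snapshot(name): name is "side" or "top" or "wrist"; returns a dict with "image" (400x640x3 uint8, red, green, blue), "mtx" (3x3 intrinsics, pixels), "world_from_camera" (4x4, takes a point from camera to world coordinates); the wrist camera has in their place "T_tool_cam" (4x4, takes a point from camera to tool coordinates, whose origin is the TCP and whose axes are the tool frame's). Camera axes: x right, y down, z forward; pixel columns grow to the right and rows downward; lengths in m; the calibration is good to about 2 mm. The wrist camera is an equidistant fisheye: a pixel r from the principal point sees the ray r / f radians off the axis. A picture is of the moment at which its call begins: read the wrist's pose just before it. There is no depth.
- robot.close_job(): hands the job in, once; it reports no verdict.
The state is a dict: "time": time; "joint_positions": joint angles; "qvel": joint speeds; "joint_torque": joint torques, N m; "tool_pos": TCP position; "ee_rot": TCP orientation; "wrist_force": force on the tool from outside, world axes, zero at the start; "wrist_torque": the same for the moment, N m; "width": finger opening in m.
Only numpy, scipy, OpenCV 4.12 (cv2) and the standard library are available. Lean on these libraries where they do the work, as an engineer would, in place of code of your own. Each camera call takes 0.05 s, during which the arm holds its last target.

## Working session

There is one attempt and no reset: what is moved stays moved. The work goes in short steps, Python scripts to look and compute and a tool call to move; the robot and the scene stay as the last step left them, time stands still between calls to the robot, and variables do not carry over. Pictures are saved under pics/ and viewed, and the job is handed in when it is done.

Besides the shell and the picture viewer there is one more tool, called after "Emit:" by a JSON object that holds its "op" and its "data", one argument or row to a line. servo_tool: Moves the arm, as the interface text tells. Its arguments: {"type":"object","properties":{"targets":{"type":"string"}},"required":["targets"]}

```bash
ls; mkdir -p pics
python3 - <<'E'
from bench import get_obs, vision, robot
import cv2
o=get_obs();print(o)
for n in ["side","top","wrist"]:
    s=vision.snapshot(n);cv2.imwrite(f"pics/{n}0.png",s["image"][:,:,::-1])
    print(n,s["mtx"],s.get("world_from_camera",s.get("T_tool_cam")))
print(robot.tcp_to_grasp)
E
```

```text
pics
{'time': 0.0, 'joint_positions': array([-1.41309085e+00,  8.79679167e-02,  1.37225827e+00,  1.30567154e-05,
        1.68360316e+00, -1.03062015e-01]), 'qvel': array([ 0.00190036, -0.00085521, -0.00084313,  0.00028915, -0.00088793,
        0.00060281]), 'joint_torque': array([ 1.67226308e-04, -3.40178132e+01, -3.02427292e+01,  7.19153392e-02,
        3.31026712e-02, -1.95020912e-04]), 'tool_pos': array([ 0.1417348 , -0.53084995,  0.2042951 ]), 'ee_rot': array([-3.14134963e+00,  2.22349112e-03, -1.31002711e+00]), 'wrist_force': array([ 0.09891383, -0.71722896,  0.23099292]), 'wrist_torque': array([ 0.00282683,  0.01019054, -0.02806271]), 'width': 0.09400876318644442}
side [[428.61396967   0.         317.09560925]
 [  0.         428.61396967 195.58535004]
 [  0.           0.           1.        ]] [[ 0.99355772 -0.06558615  0.09242031  0.44041923]
 [-0.11289431 -0.50159407  0.85770523 -1.02088103]
 [-0.00989611 -0.86261338 -0.50576696  0.70484029]
 [ 0.          0.          0.          1.        ]]
top [[376.05675974   0.         317.89436671]
 [  0.         376.05675974 200.84694132]
 [  0.           0.           1.        ]] [[-0.01842262 -0.98401695  0.17711928  0.40547295]
 [-0.9998144   0.01912958  0.00228447  0.03247294]
 [-0.00563617 -0.17704433 -0.98418674  0.96469787]
 [ 0.          0.          0.          1.        ]]
wrist [[309.70691629   0.         319.87398163]
 [  0.         309.70691629 200.13380064]
 [  0.           0.           1.        ]] [[ 9.99999852e-01 -5.19456444e-04  1.62796659e-04 -5.05632797e-04]
 [ 4.61617755e-04  9.67683743e-01  2.52166534e-01 -7.23213895e-02]
 [-2.88525211e-04 -2.52166421e-01  9.67683839e-01 -1.78825859e-01]
 [ 0.00000000e+00  0.00000000e+00  0.00000000e+00  1.00000000e+00]]
0.0188
```

View pics/top0.png

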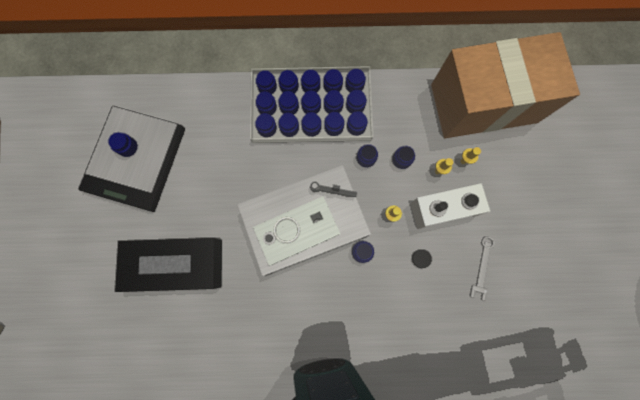

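View pics/side0.png

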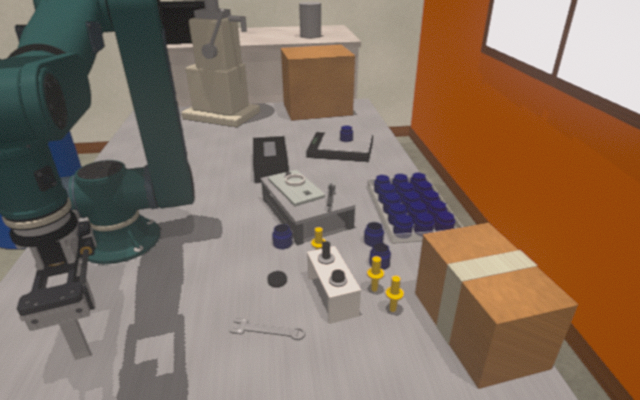

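View pics/wrist0.png

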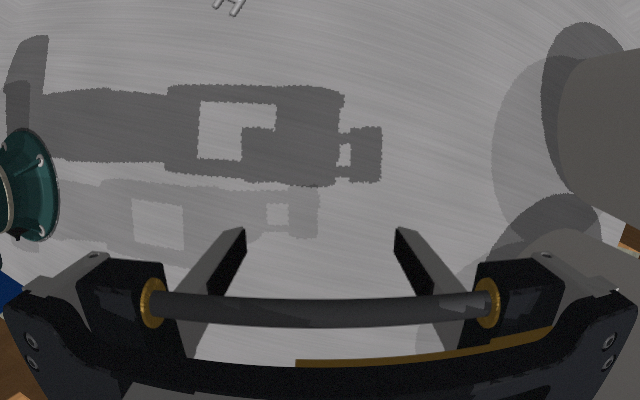

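Top view: the rack is at about (450,205), with black-headed items at (440,207) and (471,200). Yellow pins are at (394,213), (444,166) and (471,155). The bed is around (305,222), the slot at (317,217) and the keeper at (333,189). I'll enlarge both areas.

Run:
```python
import cv2,numpy as np
t=cv2.imread("pics/top0.png");s=cv2.imread("pics/side0.png")
f=lambda im,x0,x1,y0,y1,k:cv2.resize(im[y0:y1,x0:x1],None,fx=k,fy=k,interpolation=cv2.INTER_CUBIC)
cv2.imwrite("pics/c1.png",f(t,230,380,160,280,5))
cv2.imwrite("pics/c2.png",np.hstack([f(t,400,500,180,235,4),f(s,300,370,225,280,4)]))
cv2.imwrite("pics/c3.png",f(s,255,360,165,240,7))
```

```text
(no output)
```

View pics/c1.png

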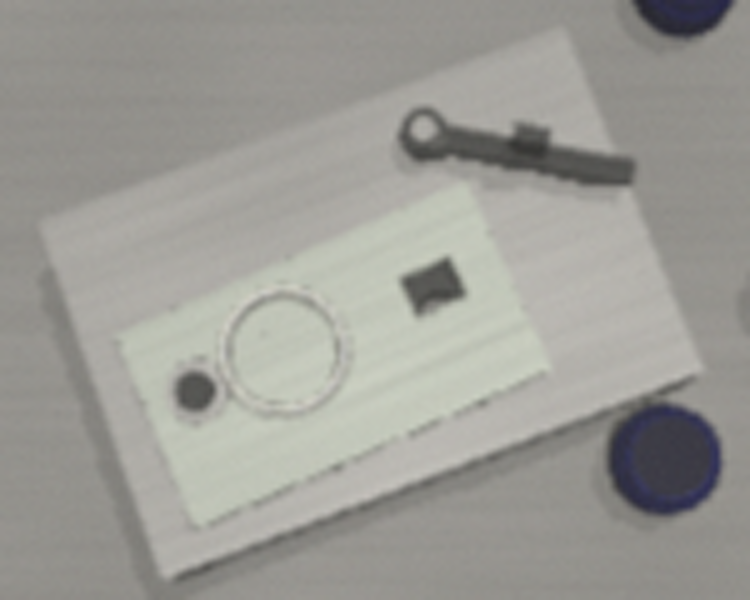

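View pics/c2.png

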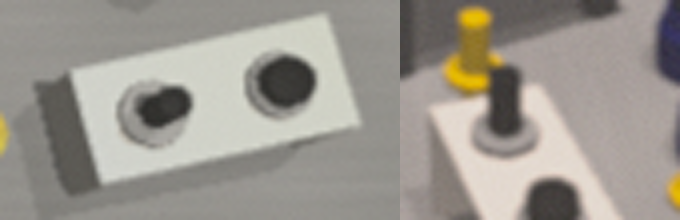

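View pics/c3.png

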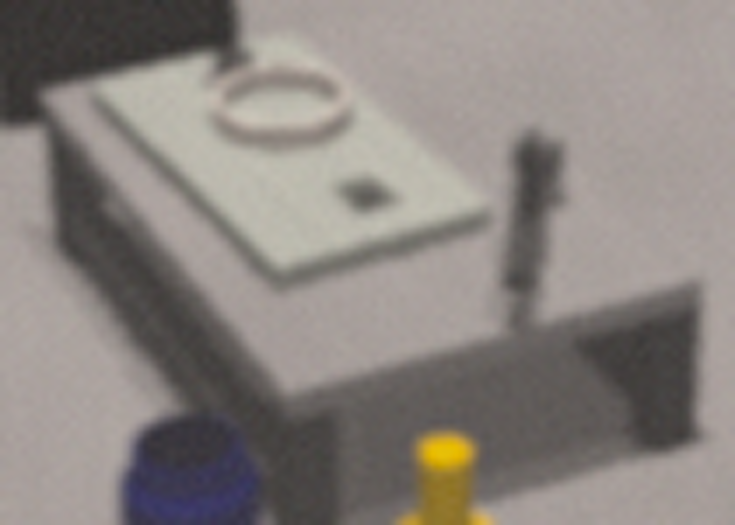

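```bash
cat > h.py <<'E'
import numpy as np,cv2
from scipy.spatial.transform import Rotation as R
def ray(s,u,v,tcp=None):
    K=s["mtx"]
    x=np.array([(u-K[0,2])/K[0,0],(v-K[1,2])/K[1,1]])
    if tcp is None:
        T=s["world_from_camera"];d=np.r_[x,1]
    else:
        T=tcp@s["T_tool_cam"];r=np.hypot(*x);d=np.r_[x/r*np.sin(r),np.cos(r)] if r>1e-9 else np.r_[0,0,1]
    d=T[:3,:3]@d
    return T[:3,3],d/np.linalg.norm(d)
def onz(s,u,v,z,tcp=None):
    o,d=ray(s,u,v,tcp);return o+d*(z-o[2])/d[2]
def tcp(o):
    T=np.eye(4);T[:3,:3]=R.from_euler("xyz",o["ee_rot"]).as_matrix();T[:3,3]=o["tool_pos"];return T
def move(o,p,yaw):
    """fractions to reach TCP p with tool down & yaw"""
    T=tcp(o);d=T[:3,:3].T@(np.array(p)-T[:3,3])
    G=R.from_euler("xyz",[np.pi,0,yaw]).as_matrix()
    rv=R.from_matrix(T[:3,:3].T@G).as_rotvec()
    return np.round(d/.25,4),np.round(rv/np.pi,4),"deg",np.round(np.degrees(rv),1)
E
python3 - <<'E'
from h import *; from bench import vision
s=vision.snapshot("top");si=vision.snapshot("side")
c=lambda x,y:(230+x/5-.4,160+y/5-.4)
loc=np.array([[105,-105],[-75,-105],[-75,165],[105,165]])/1000
px=[(565,28),(702,370),(170,578),(40,225)]
W=np.array([onz(s,*c(*p),.08)[:2] for p in px])
print(W)
a=loc-loc.mean(0);b=W-W.mean(0)
th=np.arctan2((a[:,0]*b[:,1]-a[:,1]*b[:,0]).sum(),(a*b).sum())
Rm=np.array([[np.cos(th),-np.sin(th)],[np.sin(th),np.cos(th)]])
t=W.mean(0)-Rm@loc.mean(0);print("bed",t,th,"res",(loc@Rm.T+t-W)*1e3)
bd=lambda p:(Rm.T@(p[:2]-t))*1e3
print("slot bed",bd(onz(s,*c(433,287),.091)),"pivot",bd(onz(s,*c(195,391),.10)),"cup",bd(onz(s,*c(285,348),.103)))
print("post",bd(onz(s,*c(425,130),.1055)),"armend",bd(onz(s,*c(632,171),.1055)),"tab",bd(onz(s,*c(533,132),.1375)))
f=lambda x,y:(400+x/4-.4,180+y/4-.4)
print("pin collar",onz(s,*f(153,113),.081),"head",onz(s,*f(178,101),.124),"plug",onz(s,*f(288,82),.1))
g=lambda x,y:(300+(x-400)/4-.4,225+y/4-.4)
print("side collar",onz(si,*g(505,133),.081),"head",onz(si,*g(504,72),.124))
rk=[onz(s,*f(*p),.078)[:2] for p in [(70,70),(328,12),(362,127),(100,185)]];print(rk,np.mean(rk,0))
E
```

```text
[[ 0.65155054 -0.02714216]
 [ 0.48405913 -0.08654499]
 [ 0.39263447  0.16314598]
 [ 0.55930775  0.22648417]]
bed [0.51810253 0.03565903] 0.35054664140844355 res [[ 1.22461429  0.24493094]
 [-0.3373039  -2.16626527]
 [-1.63367632  1.72274731]
 [ 0.74636594  0.19858702]]
slot bed [7.07046031 1.16132849] pivot [  0.46436178 120.83029759] cup [ 3.71410438 75.24067245]
post [ 75.60993699 -21.42440841] armend [  22.5017684  -104.25990545] tab [ 50.36509809 -64.2839429 ]
pin collar [ 0.54207045 -0.25005381  0.081     ] head [ 0.54201654 -0.25093478  0.124     ] plug [ 0.55589159 -0.32388638  0.1       ]
side collar [ 0.54238899 -0.24757123  0.081     ] head [ 0.54190948 -0.24674877  0.124     ]
[array([ 0.5695486 , -0.20333658]), array([ 0.60206487, -0.36088587]), array([ 0.53172104, -0.37436477]), array([ 0.50010828, -0.21653464])] [ 0.5508607  -0.28878046]
```

The black item with the tall, thin grip, top view (440,207) and side view (326,250), is the pin. The one at (471,200) has the thick low knob, so it is the plug. The other tall-headed items are yellow, so they are decoys. The crop confirms this. The pin is at about (0.542, -0.249) and the bed at about (0.518, 0.036) with yaw 0.35.

Run:
```python
from h import *; from bench import get_obs
o=get_obs()
print(move(o,[.542,-.249,.22],.25))
```

```text
(array([-0.6777, -1.8378, -0.0594]), array([-3.000e-04,  2.000e-04, -4.966e-01]), 'deg', array([ -0. ,   0. , -89.4]))
```

Emit:
{"op": "servo_tool", "data": {
  "targets": "0.7 -0.11 -0.31 -0.06 0 0 -0.08;0.7 -0.22 -0.62 -0.06 0 0 -0.16;0.7 -0.34 -0.92 -0.06 0 0 -0.25;0.7 -0.34 -0.92 -0.06 0 0 -0.25;0.7 -0.34 -0.92 -0.06 0 0 -0.25;0.7 -0.34 -0.92 -0.06 0 0 -0.25;0.7 -0.34 -0.92 -0.06 0 0 -0.25;0.7 -0.34 -0.92 -0.06 0 0 -0.25"
}}

```text
time: 0.92
tool_pos: [0.3437, -0.3885, 0.2205]
ee_rot: [3.141, -0.0, -0.52]
wrist_force: [0.3, -0.5, -0.8]
width: 0.066
```

Run:
```python
from h import *; from bench import get_obs
o=get_obs()
print(o["time"],o["tool_pos"],o["ee_rot"],o["qvel"].round(2),move(o,[.542,-.249,.22],.25))
```

```text
0.9167 [ 0.34373752 -0.38850411  0.22054571] [ 3.14138270e+00 -1.17604296e-04 -5.19764656e-01] [-0.05  0.    0.   -0.02 -0.    0.05] (array([ 0.4112, -0.8782,  0.002 ]), array([ 1.00e-04, -0.00e+00, -2.45e-01]), 'deg', array([  0. ,  -0. , -44.1]))
```

Emit:
{"op": "servo_tool", "data": {
  "targets": "0.7 0.13 -0.29 0 0 0 -0.08;0.7 0.27 -0.58 0 0 0 -0.16;0.7 0.41 -0.88 0 0 0 -0.245;0.7 0.41 -0.88 0 0 0 -0.245;0.7 0.41 -0.88 0 0 0 -0.245;0.7 0.41 -0.88 0 0 0 -0.245;0.7 0.41 -0.88 0 0 0 -0.245;0.7 0.41 -0.88 0 0 0 -0.245;0.7 0.41 -0.88 0 0 0 -0.245"
}}

```text
time: 1.67
tool_pos: [0.5402, -0.252, 0.2201]
ee_rot: [3.141, 0.001, 0.242]
wrist_force: [-0.2, -0.4, 0.4]
width: 0.0662
```

Run:
```python
from h import *; from bench import get_obs,vision
o=get_obs();s=vision.snapshot("wrist");np.save("o1.npy",o,allow_pickle=True)
print(o["tool_pos"],o["ee_rot"],o["qvel"].round(2))
cv2.imwrite("pics/w1.png",s["image"][:,:,::-1])
```

```text
[ 0.54017705 -0.25202308  0.2201019 ] [3.14147304e+00 1.34133969e-03 2.41820553e-01] [-0.02 -0.02  0.01  0.   -0.   -0.  ]
```

View pics/w1.png

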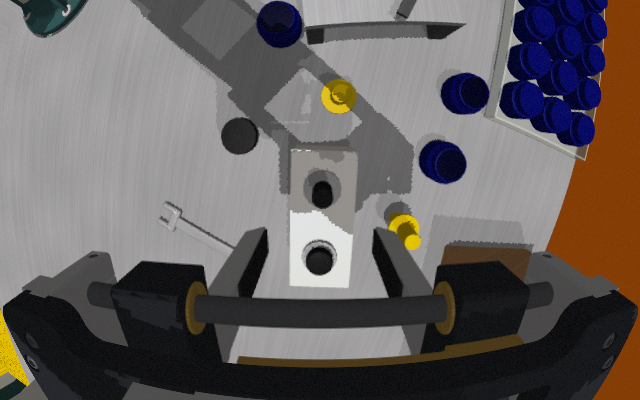

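Wrist view: the pin is at (322,193) and the plug at (319,259). A yellow decoy is nearby at (405,225).

Run:
```python
from h import *; from bench import get_obs,vision
o=get_obs();s=vision.snapshot("wrist");T=tcp(o)
im=s["image"][:,:,::-1]
cv2.imwrite("pics/w1c.png",cv2.resize(im[140:300,240:400],None,fx=3.5,fy=3.5,interpolation=cv2.INTER_CUBIC))
for n,u,v,z in [("collar",321.5,187.5,.081),("head",321.5,200,.124),("plug",319,261,.1)]:print(n,onz(s,u,v,z,T))
```

```text
collar [ 0.53964031 -0.24798193  0.081     ]
head [ 0.54009103 -0.25035537  0.124     ]
plug [ 0.55520082 -0.3222583   0.1       ]
```

View pics/w1c.png

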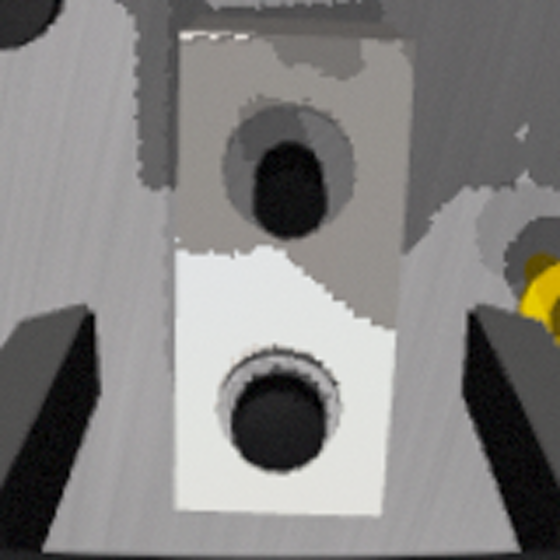

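Run:
```python
from h import *; from bench import get_obs,vision
o=get_obs()
print(move(o,[.541,-.249,.090],.25))
```

```text
(array([ 0.0082, -0.0124,  0.5223]), array([ 0.0001,  0.0002, -0.0028]), 'deg', array([ 0. ,  0. , -0.5]))
```

Emit:
{"op": "servo_tool", "data": {
  "targets": "0.7 0.008 -0.012 0.1 0 0 0;0.7 0.008 -0.012 0.2 0 0 0;0.7 0.008 -0.012 0.3 0 0 0;0.7 0.008 -0.012 0.4 0 0 0;0.7 0.008 -0.012 0.48 0 0 0;0.7 0.008 -0.012 0.52 0 0 0;0.7 0.008 -0.012 0.52 0 0 0;0.7 0.008 -0.012 0.52 0 0 0"
}}

```text
time: 2.43
tool_pos: [0.5417, -0.2484, 0.091]
ee_rot: [3.141, -0.0, 0.243]
wrist_force: [-0.0, 0.1, -0.1]
width: 0.0659
```

Run:
```python
from h import *; from bench import get_obs,vision
o=get_obs();s=vision.snapshot("wrist");print(o["tool_pos"],o["wrist_force"])
cv2.imwrite("pics/w2.png",s["image"][:,:,::-1])
```

```text
[ 0.54173843 -0.24840025  0.09095874] [-0.04944486  0.0653625  -0.07534137]
```

View pics/w2.png

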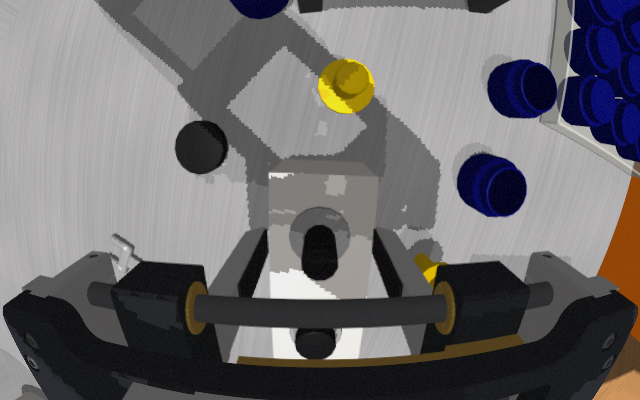

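Run:
```python
from h import *; from bench import get_obs,vision
o=get_obs();s=vision.snapshot("wrist");T=tcp(o)
for u,v,z in [(320,264,.124),(319,233,.081)]:print(onz(s,u,v,z,T))
```

```text
[ 0.54189585 -0.24834515  0.124     ]
[ 0.541001   -0.24728635  0.081     ]
```

Emit:
{"op": "servo_tool", "data": {
  "targets": "0.4 0 0 0 0 0 0;0 0 0 0 0 0 0;0 0 0 0 0 0 0;0 0 0 0 0 0 0;0 0 0 0 0 0 0;0 0 0 0 0 0 0;0 0 0 0 0 0 0;0 0 0 0 0 0 0"
}}

```text
time: 3.2
tool_pos: [0.542, -0.2475, 0.0905]
ee_rot: [-3.142, 0.001, 0.245]
wrist_force: [-1.3, 0.1, 0.2]
width: 0.0195
```

Gripped at 19.5 mm. Lifting.

Emit:
{"op": "servo_tool", "data": {
  "targets": "0 0 0 -0.06 0 0 0;0 0 0 -0.14 0 0 0;0 0 0 -0.24 0 0 0;0 0 0 -0.34 0 0 0;0 0 0 -0.43 0 0 0;0 0 0 -0.48 0 0 0;0 0 0 -0.48 0 0 0;0 0 0 -0.48 0 0 0"
}}

```text
time: 3.87
tool_pos: [0.5423, -0.2476, 0.2102]
ee_rot: [3.141, -0.0, 0.245]
wrist_force: [-0.2, 0.4, -2.1]
width: 0.0197
```

Run:
```python
from h import *; from bench import get_obs,vision
o=get_obs();s=vision.snapshot("wrist");print(o["tool_pos"],o["wrist_force"],o["width"])
b=np.array([.5181,.0357]);th=.3505
Rm=np.array([[np.cos(th),-np.sin(th)],[np.sin(th),np.cos(th)]])
t=b+Rm@np.array([.0071,.0012]);print(t)
print(move(o,[*t,.21],th), move(o,[*(b+Rm@np.array([.0,-.07])),.23],th))
cv2.imwrite("pics/w3.png",s["image"][:,:,::-1])
```

```text
[ 0.54230243 -0.24755858  0.21021581] [-0.20115793  0.42872216 -2.09546928] 0.019715709082344383
[0.52435629 0.03926495]
(array([ 2.0870e-01, -1.1304e+00,  6.0000e-04]), array([ 0.0001, -0.    , -0.0336]), 'deg', array([ 0., -0., -6.])) (array([ 0.2105, -0.8442, -0.0793]), array([ 0.0001, -0.    , -0.0336]), 'deg', array([ 0., -0., -6.]))
```

View pics/w3.png

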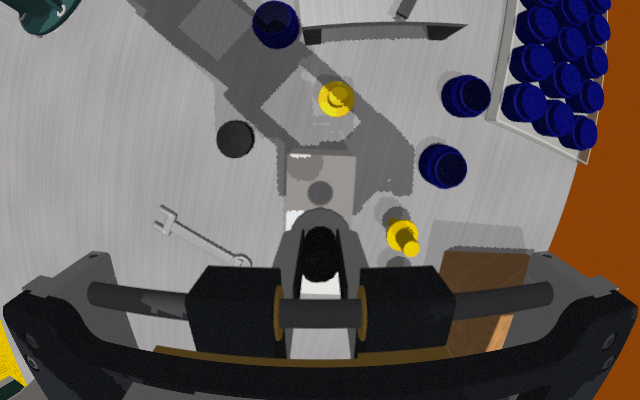

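Emit:
{"op": "servo_tool", "data": {
  "targets": "0 0.06 -0.2 0 0 0 -0.01;0 0.12 -0.42 0 0 0 -0.02;0 0.18 -0.64 0 0 0 -0.03;0 0.235 -0.8 0 0 0 -0.033;0 0.235 -0.845 0 0 0 -0.033;0 0.235 -0.845 0 0 0 -0.033;0 0.235 -0.845 0 0 0 -0.033;0 0.235 -0.845 0 0 0 -0.033"
}}

```text
time: 4.58
tool_pos: [0.5473, -0.0284, 0.2087]
ee_rot: [-3.141, 0.003, 0.35]
wrist_force: [0.6, -1.5, -1.5]
width: 0.0197
```

Run:
```python
from h import *; from bench import get_obs,vision
o=get_obs();s=vision.snapshot("wrist");print(o["tool_pos"],o["ee_rot"],o["wrist_force"],o["qvel"].round(3))
np.save("T4.npy",tcp(o))
im=s["image"][:,:,::-1]
cv2.imwrite("pics/w4.png",im)
cv2.imwrite("pics/w4c.png",cv2.resize(im[60:260,220:420],None,fx=3,fy=3,interpolation=cv2.INTER_CUBIC))
```

```text
[ 0.54730127 -0.02836623  0.20866916] [-3.14136179e+00  3.12563452e-03  3.49997075e-01] [ 0.59798987 -1.53626117 -1.49272249] [-0.042  0.004 -0.014 -0.005  0.     0.001]
```

View pics/w4.png

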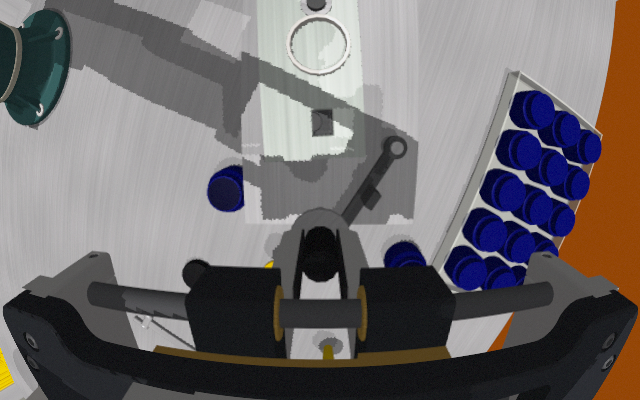

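View pics/w4c.png

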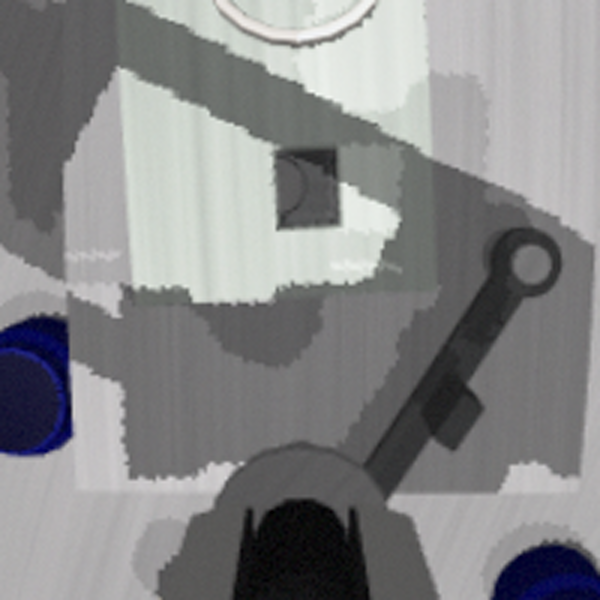

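The bush hole's edge arc can be seen through the slot, at the left of it. I'll enlarge that.

Run:
```python
from h import *
im=cv2.imread("pics/w4.png")[105:140,305:340]
im=np.clip((im.astype(float)-20)*2.2,0,255).astype(np.uint8)
cv2.imwrite("pics/w4d.png",cv2.resize(im,None,fx=16,fy=16,interpolation=cv2.INTER_NEAREST))
```

```text
(no output)
```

View pics/w4d.png

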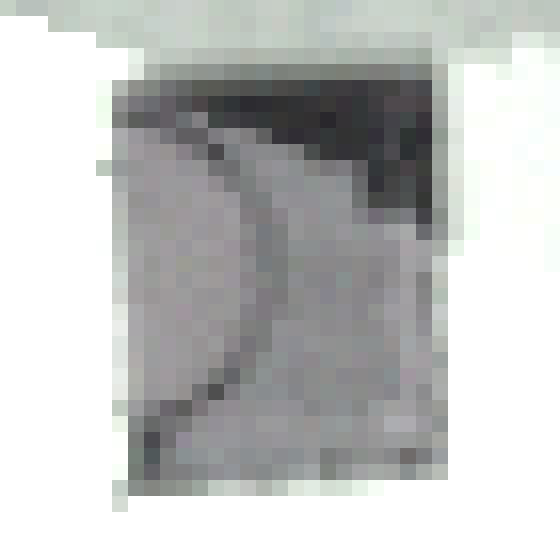

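Run:
```python
from h import *; from bench import vision
from scipy.optimize import least_squares
s=vision.snapshot("wrist");T=np.load("T4.npy")
b=np.array([.5181,.0357]);th=.3505
Rm=np.array([[np.cos(th),-np.sin(th)],[np.sin(th),np.cos(th)]])
bd=lambda u,v,z:Rm.T@(onz(s,305+u/16-.5,105+v/16-.5,z,T)[:2]-b)*1e3
P=np.array([bd(u,v,.0795) for u,v in [(190,132),(215,150),(238,185),(262,215),(272,250),(274,288),(262,335),(240,370),(215,390),(182,408)]]);print(P.round(1))
r=least_squares(lambda c:np.hypot(*(P-c).T)-9.75,[-2,0]);print("hole bed",r.x,r.fun.round(1))
r=least_squares(lambda c:np.hypot(*(P-c[:2]).T)-c[2],[-2,0,9]);print("free",r.x)
C=np.array([bd(u,v,.091) for u,v in [(118,72),(438,72),(444,482),(124,486)]]);print(C.round(1),C.mean(0))
c=lambda u,v,z:Rm.T@(onz(s,u,v,z,T)[:2]-b)*1e3
print("pivot",c(316,3,.1),"post",c(396,147,.1055),"cup",c(319,44,.103))
z=lambda x,y:(220+x/3-.33,60+y/3-.33)
print("tab",c(*z(453,392),.1375),"cornerR",c(*z(580,490),.08),"cornerL",c(*z(77,492),.08))
# pin head in hand
print("head",T[:3,3], onz(s,320,243,T[2,3]+.033,T))
```

```text
[[ 0.9 11.8]
 [ 2.4 10.7]
 [ 3.8  8.5]
 [ 5.3  6.6]
 [ 5.9  4.5]
 [ 6.1  2.1]
 [ 5.3 -0.8]
 [ 4.  -3. ]
 [ 2.4 -4.2]
 [ 0.4 -5.4]]
hole bed [-3.78473319  3.1508233 ] [ 0.1  0.  -0.4 -0.   0.1  0.1  0.2  0.1 -0.1 -0.3]
free [-3.455439    3.14398003  9.48415015]
[[-3.2 15.1]
 [15.7 15.1]
 [16.1 -9.5]
 [-2.9 -9.7]] [6.4591981  2.75272895]
pivot [  0.91342252 118.82577645] post [ 74.94796602 -19.23284132] cup [ 3.71174598 75.81074903]
tab [ 46.908748   -53.34628087] cornerR [ 104.78913265 -102.19939928] cornerL [ -75.58375258 -102.75542871]
head [ 0.54730127 -0.02836623  0.20866916] [ 0.54250194 -0.01636773  0.24166916]
```

```bash
cat >> h.py <<'E'
b=np.array([.5181,.0357]);th=.3505
Rm=np.array([[np.cos(th),-np.sin(th)],[np.sin(th),np.cos(th)]])
def B(x,y): return b+Rm@np.array([x,y])/1e3
def bed(p): return Rm.T@(np.array(p)[:2]-b)*1e3
E
python3 - <<'E'
from h import *; from bench import get_obs
o=get_obs();print(bed(o["tool_pos"]),o["tool_pos"])
print(move(o,[*B(6.6,1.5),.165],th))
E
```

```text
[  5.25316241 -71.6767318 ] [ 0.54764523 -0.0298151   0.20930032]
(array([ 0.0048, -0.2927,  0.1772]), array([ 0.    ,  0.0007, -0.0011]), 'deg', array([ 0. ,  0.1, -0.2]))
```

Emit:
{"op": "servo_tool", "data": {
  "targets": "0 0.005 -0.1 0 0 0 0;0 0.005 -0.2 0.03 0 0 0;0 0.005 -0.293 0.09 0 0 0;0 0.005 -0.293 0.14 0 0 0;0 0.005 -0.293 0.177 0 0 0;0 0.005 -0.293 0.177 0 0 0;0 0.005 -0.293 0.177 0 0 0;0 0.005 -0.293 0.177 0 0 0"
}}

```text
time: 5.35
tool_pos: [0.5248, 0.0396, 0.1666]
ee_rot: [3.141, -0.001, 0.347]
wrist_force: [-0.8, -0.5, -1.5]
width: 0.0195
```

Run:
```python
from h import *; from bench import get_obs,vision
o=get_obs();s=vision.snapshot("wrist");si=vision.snapshot("side");t=vision.snapshot("top")
print(o["tool_pos"],bed(o["tool_pos"]),o["ee_rot"],o["wrist_force"],o["qvel"].round(3))
f=lambda im,x0,x1,y0,y1,k:cv2.resize(im[y0:y1,x0:x1,::-1],None,fx=k,fy=k,interpolation=cv2.INTER_CUBIC)
cv2.imwrite("pics/w5.png",f(s["image"],220,420,120,320,3))
cv2.imwrite("pics/s5.png",f(si["image"],255,360,145,235,7))
cv2.imwrite("pics/t5.png",f(t["image"],230,380,160,280,5))
```

```text
[0.52479545 0.03956894 0.166649  ] [7.616841   1.33471419] [ 3.14087475e+00 -5.51320832e-04  3.46749512e-01] [-0.76284038 -0.54338603 -1.53232192] [ 0.006 -0.009 -0.013  0.003  0.001  0.001]
```

View pics/w5.png

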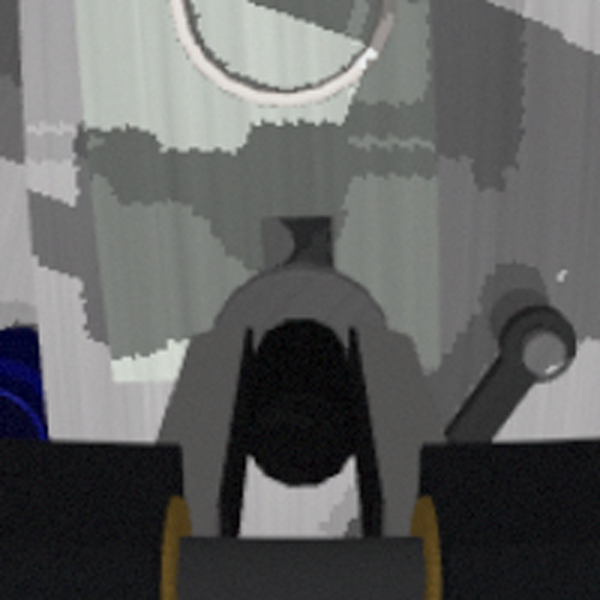

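View pics/s5.png

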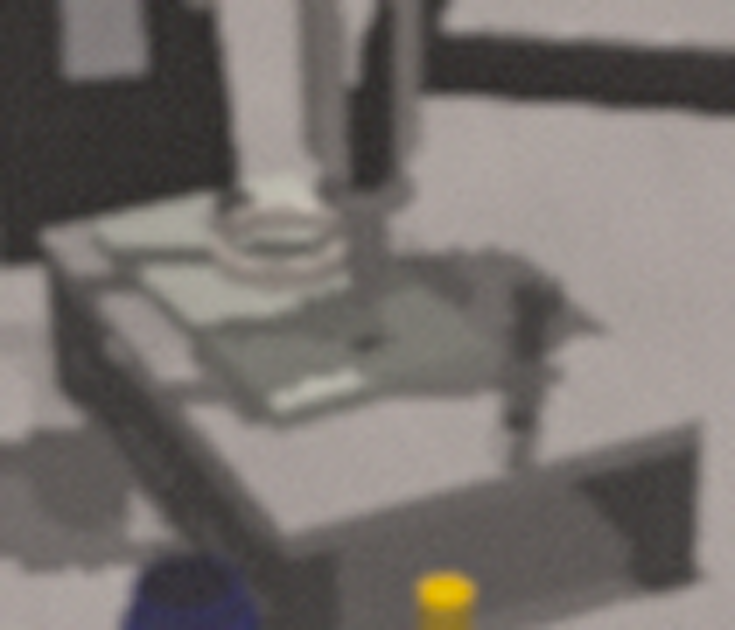

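View pics/t5.png

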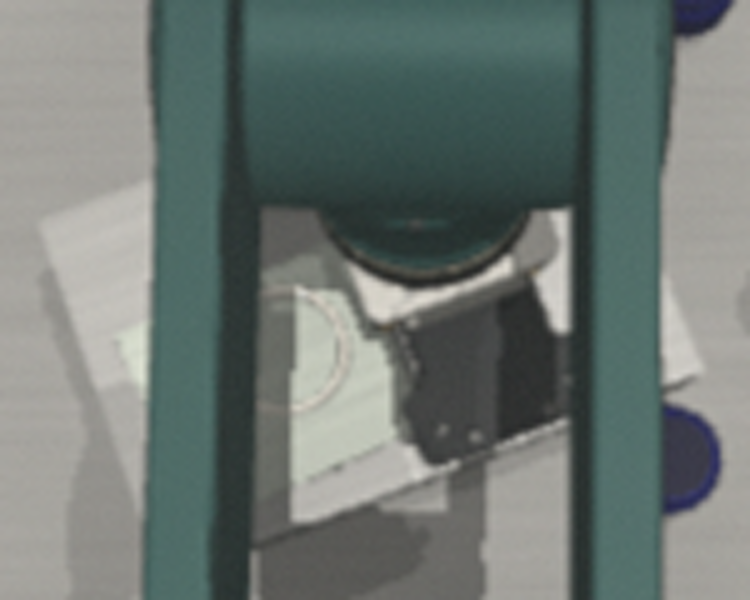

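Run:
```python
from h import *; from bench import vision,get_obs
o=get_obs();T=tcp(o);s=vision.snapshot("wrist")
c=lambda x,y,z:onz(s,220+x/3-.33,120+y/3-.33,z,T)
p=lambda *a:bed(c(*a)).round(1)
print(bed(o["tool_pos"]),o["tool_pos"])
print("slot L/R/top",p(264,245,.091),p(332,245,.091),p(298,217,.091),"z pin",T[2,3])
print("collar L/R/top",p(215,330,T[2,3]-.0065),p(388,330,T[2,3]-.0065),p(302,266,T[2,3]-.0065))
print("head", p(302,440,T[2,3]+.0335),"post",p(545,352,.1055))
```

```text
[7.91963376 1.94566984] [0.52487005 0.04024672 0.16714106]
slot L/R/top [-3.  8.] [16.3  7.9] [ 6.6 16.1] z pin 0.16714106232208875
collar L/R/top [-10.9   7.7] [25.9  7.6] [ 7.7 21.8]
head [7.5 1.8] post [ 76.7 -20. ]
```

Emit:
{"op": "servo_tool", "data": {
  "targets": "0 -0.004 -0.007 0 0 0 0;0 -0.004 -0.007 0.02 0 0 0;0 -0.004 -0.007 0.04 0 0 0;0 -0.004 -0.007 0.06 0 0 0;0 -0.004 -0.007 0.075 0 0 0;0 -0.004 -0.007 0.084 0 0 0;0 -0.004 -0.007 0.084 0 0 0;0 -0.004 -0.007 0.084 0 0 0"
}}

```text
time: 6.22
tool_pos: [0.5225, 0.0423, 0.1449]
ee_rot: [-3.141, 0.0, 0.349]
wrist_force: [-0.0, 0.1, -0.9]
width: 0.0195
```

```bash
cat > st.py <<'E'
from h import *; from bench import get_obs
o=get_obs();print("t",round(o["time"],2),"bed",bed(o["tool_pos"]).round(2),"z",round(o["tool_pos"][2]*1e3,2),"F bed",(Rm.T@o["wrist_force"][:2]).round(1),"Fz",o["wrist_force"][2].round(1),"Tq",o["wrist_torque"].round(2),"rot",o["ee_rot"].round(4),o["qvel"].round(3))
E
python3 st.py
python3 - <<'E'
from h import *; from bench import vision
s=vision.snapshot("wrist");cv2.imwrite("pics/w6.png",cv2.resize(s["image"][120:320,220:420,::-1],None,fx=3,fy=3))
E
```

```text
t 6.22 bed [6.38 4.65] z 144.94 F bed [0.  0.1] Fz -0.9 Tq [-0.05 -0.12  0.  ] rot [-3.1415e+00  4.0000e-04  3.4880e-01] [-0.002 -0.005 -0.012 -0.     0.001  0.001]
```

View pics/w6.png

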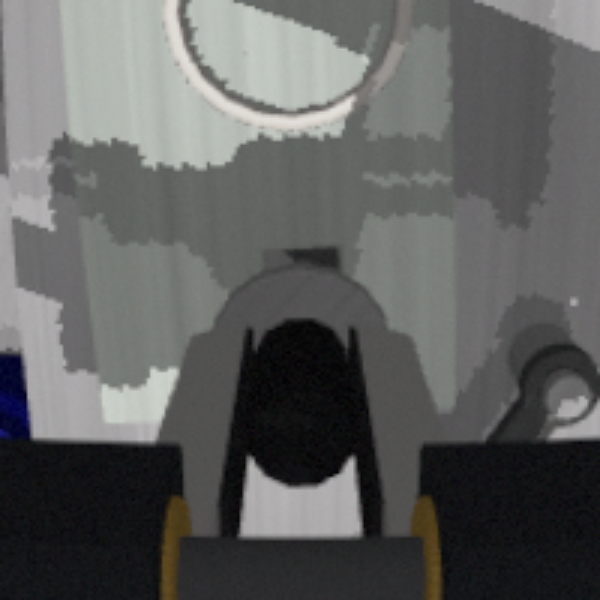

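```bash
python3 - <<'E'
from h import *; from bench import vision,get_obs
o=get_obs();T=tcp(o);s=vision.snapshot("wrist")
p=lambda x,y,z:bed(onz(s,220+x/3-.33,120+y/3-.33,z,T)).round(1)
print("slot L/R/top",p(263,257,.091),p(340,257,.091),p(300,249,.091))
print("collar L/R/top",p(215,330,T[2,3]-.0065),p(388,330,T[2,3]-.0065),p(302,266,T[2,3]-.0065))
E
python3 st.py
```

```text
slot L/R/top [-3.9 13.1] [16.1 13.1] [ 5.7 15.3]
collar L/R/top [-12.3  10.3] [24.5 10.2] [ 6.3 24.5]
t 6.32 bed [6.63 4.54] z 145.46 F bed [ 0.1 -0. ] Fz -1.8 Tq [-0.04 -0.13 -0.04] rot [ 3.1413e+00 -5.0000e-04  3.4870e-01] [ 0.    -0.004 -0.003 -0.002  0.001 -0.   ]
```

Emit:
{"op": "servo_tool", "data": {
  "targets": "0 0 0.005 0.008 0 0 0;0 0 0.005 0.015 0 0 0;0 0 0.005 0.018 0 0 0;0 0 0.005 0.02 0 0 0;0 0 0.005 0.022 0 0 0;0 0 0.005 0.024 0 0 0;0 0 0.005 0.024 0 0 0"
}}

```text
time: 6.9
tool_pos: [0.523, 0.0411, 0.1394]
ee_rot: [3.141, -0.0, 0.349]
wrist_force: [0.8, -0.5, -1.4]
width: 0.0198
```

```bash
python3 st.py
```

```text
t 6.9 bed [6.47 3.34] z 139.38 F bed [ 0.6 -0.7] Fz -1.4 Tq [-0.01 -0.06  0.03] rot [ 3.1414e+00 -1.0000e-04  3.4880e-01] [-0.002  0.002  0.003 -0.    -0.001 -0.   ]
```

Emit:
{"op": "servo_tool", "data": {
  "targets": "0 0 0 0.002 0 0 0;0 0 0 0.004 0 0 0;0 0 0 0.004 0 0 0;0 0 0 0.004 0 0 0"
}}

```text
time: 7.23
tool_pos: [0.5232, 0.041, 0.1393]
ee_rot: [3.141, -0.001, 0.349]
wrist_force: [-1.8, -0.5, 5.3]
width: 0.0194
```

```bash
python3 st.py
```

```text
t 7.23 bed [6.61 3.24] z 139.29 F bed [-1.9  0.1] Fz 5.3 Tq [-0.05  0.41 -0.  ] rot [ 3.141e+00 -9.000e-04  3.488e-01] [ 0.    -0.     0.    -0.    -0.001  0.   ]
```

Contact with the bush top at z 139.3, with about 6 N of downforce. I'll drag toward bed -x.

Emit:
{"op": "servo_tool", "data": {
  "targets": "0 -0.0025 0 0.004 0 0 0;0 -0.005 0 0.004 0 0 0;0 -0.0075 0 0.004 0 0 0;0 -0.01 0 0.004 0 0 0;0 -0.0125 0 0.004 0 0 0;0 -0.015 0 0.004 0 0 0;0 -0.0175 0 0.004 0 0 0;0 -0.02 0 0.004 0 0 0;0 -0.0225 0 0.004 0 0 0;0 -0.025 0 0.004 0 0 0;0 -0.0275 0 0.004 0 0 0;0 -0.03 0 0.004 0 0 0"
}}

```text
time: 8.23
tool_pos: [0.52, 0.0397, 0.1392]
ee_rot: [3.14, -0.011, 0.349]
wrist_force: [6.1, 3.0, 3.8]
width: 0.0194
```

```bash
python3 st.py
```

```text
t 8.23 bed [3.16 3.07] z 139.23 F bed [6.8 0.7] Fz 3.8 Tq [ 0.76 -1.82 -0.01] rot [ 3.1402 -0.0112  0.3492] [-0.005 -0.015  0.016  0.001 -0.    -0.007]
```

Emit:
{"op": "servo_tool", "data": {
  "targets": "0 0 0 0 0 0 0;0 -0.003 0 0 0 0 0;0 -0.006 0 0 0 0 0;0 -0.006 0 0 0 0 0;0 -0.006 0 0 0 0 0;0 -0.006 0 0 0 0 0"
}}

```text
time: 8.73
tool_pos: [0.5183, 0.0391, 0.1392]
ee_rot: [3.14, -0.01, 0.349]
wrist_force: [5.6, 3.3, 3.7]
width: 0.0196
```

```bash
python3 st.py;python3 - <<'E'
from h import *; from bench import vision
s=vision.snapshot("wrist");cv2.imwrite("pics/w7.png",cv2.resize(s["image"][120:320,220:420,::-1],None,fx=3,fy=3))
E
```

```text
t 8.73 bed [1.35 3.15] z 139.17 F bed [6.3 1.1] Fz 3.7 Tq [ 0.75 -1.54  0.01] rot [ 3.1403 -0.0103  0.3493] [-0.001  0.003 -0.001  0.002  0.001 -0.   ]
```

View pics/w7.png

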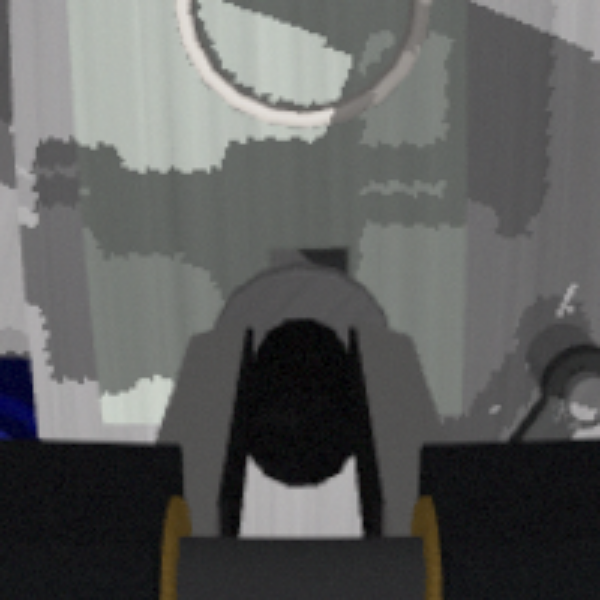

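Emit:
{"op": "servo_tool", "data": {
  "targets": "0 -0.003 0 0 0 0 0;0 -0.006 0 0 0 0 0;0 -0.009 0 0 0 0 0;0 -0.012 0 0 0 0 0;0 -0.014 0 0 0 0 0;0 -0.014 0 0 0 0 0;0 -0.014 0 0 0 0 0"
}}

```text
time: 9.37
tool_pos: [0.5114, 0.0368, 0.137]
ee_rot: [3.141, -0.0, 0.349]
wrist_force: [3.1, 1.6, 1.5]
width: 0.0196
```

```bash
python3 st.py
```

```text
t 9.37 bed [-5.89  3.34] z 137.03 F bed [3.5 0.4] Fz 1.5 Tq [ 0.4  -0.95  0.  ] rot [ 3.1415e+00 -3.0000e-04  3.4870e-01] [-0.     0.001  0.004 -0.003  0.006  0.002]
```

Dropped into the hole, with z 2.2 mm lower and the side load relieved. Easing back a little in x and going down gently.

Emit:
{"op": "servo_tool", "data": {
  "targets": "0 0.003 0 0.002 0 0 0;0 0.005 0 0.005 0 0 0;0 0.005 0 0.008 0 0 0;0 0.005 0 0.011 0 0 0;0 0.005 0 0.014 0 0 0;0 0.005 0 0.014 0 0 0"
}}

```text
time: 9.87
tool_pos: [0.5119, 0.0371, 0.1331]
ee_rot: [-3.141, 0.002, 0.349]
wrist_force: [2.2, 0.6, -0.5]
width: 0.0196
```

```bash
python3 st.py
```

```text
t 9.87 bed [-5.34  3.4 ] z 133.05 F bed [ 2.2 -0.2] Fz -0.5 Tq [ 0.08 -0.56  0.01] rot [-3.1414e+00  1.6000e-03  3.4870e-01] [ 0.001  0.001 -0.001 -0.     0.001  0.   ]
```

Emit:
{"op": "servo_tool", "data": {
  "targets": "0 0 0 0.004 0 0 0;0 0 0 0.008 0 0 0;0 0 0 0.012 0 0 0;0 0 0 0.016 0 0 0;0 0 0 0.02 0 0 0;0 0 0 0.024 0 0 0;0 0 0 0.028 0 0 0;0 0 0 0.032 0 0 0;0 0 0 0.032 0 0 0;0 0 0 0.032 0 0 0"
}}

```text
time: 10.7
tool_pos: [0.5124, 0.0372, 0.1255]
ee_rot: [-3.142, 0.0, 0.349]
wrist_force: [1.1, 1.0, -1.7]
width: 0.0195
```

```bash
python3 st.py
```

```text
t 10.7 bed [-4.8   3.39] z 125.5 F bed [1.3 0.5] Fz -1.7 Tq [ 0.11 -0.58  0.03] rot [-3.1416e+00  1.0000e-04  3.4880e-01] [-0.    -0.002 -0.001 -0.001  0.     0.001]
```

Emit:
{"op": "servo_tool", "data": {
  "targets": "0 0.001 0 0.004 0 0 0;0 0.002 0 0.008 0 0 0;0 0.002 0 0.012 0 0 0;0 0.002 0 0.016 0 0 0;0 0.002 0 0.02 0 0 0;0 0.002 0 0.024 0 0 0;0 0.002 0 0.028 0 0 0;0 0.002 0 0.032 0 0 0;0 0.002 0 0.032 0 0 0;0 0.002 0 0.032 0 0 0"
}}

```text
time: 11.53
tool_pos: [0.5127, 0.0374, 0.1174]
ee_rot: [-3.141, 0.001, 0.349]
wrist_force: [0.6, 0.2, -2.6]
width: 0.0192
```

```bash
python3 st.py
```

```text
t 11.53 bed [-4.47  3.43] z 117.4 F bed [ 0.6 -0. ] Fz -2.6 Tq [-0.04 -0.34 -0.08] rot [-3.1415e+00  5.0000e-04  3.4880e-01] [-0.     0.001 -0.001 -0.001 -0.    -0.001]
```

Emit:
{"op": "servo_tool", "data": {
  "targets": "0 0.001 0 0.004 0 0 0;0 0.002 0 0.008 0 0 0;0 0.002 0 0.012 0 0 0;0 0.002 0 0.016 0 0 0;0 0.002 0 0.02 0 0 0;0 0.002 0 0.024 0 0 0;0 0.002 0 0.028 0 0 0;0 0.002 0 0.032 0 0 0;0 0.002 0 0.032 0 0 0;0 0.002 0 0.032 0 0 0"
}}

```text
time: 12.37
tool_pos: [0.5133, 0.0376, 0.1096]
ee_rot: [3.142, 0.0, 0.349]
wrist_force: [0.1, -0.2, -0.6]
width: 0.0197
```

```bash
python3 st.py
```

```text
t 12.37 bed [-3.86  3.38] z 109.61 F bed [-0.  -0.2] Fz -0.6 Tq [-0.03 -0.1  -0.02] rot [3.1416e+00 2.0000e-04 3.4880e-01] [ 0.    -0.    -0.003  0.    -0.    -0.   ]
```

6.3 mm still to go, and no load so far.

Emit:
{"op": "servo_tool", "data": {
  "targets": "0 0 0 0.003 0 0 0;0 0 0 0.006 0 0 0;0 0 0 0.009 0 0 0;0 0 0 0.012 0 0 0;0 0 0 0.015 0 0 0;0 0 0 0.018 0 0 0;0 0 0 0.021 0 0 0;0 0 0 0.021 0 0 0;0 0 0 0.021 0 0 0"
}}

```text
time: 13.12
tool_pos: [0.5133, 0.0375, 0.1044]
ee_rot: [3.142, 0.0, 0.349]
wrist_force: [0.2, -0.2, -1.1]
width: 0.0193
```

```bash
python3 st.py
```

```text
t 13.12 bed [-3.85  3.37] z 104.4 F bed [ 0.1 -0.2] Fz -1.1 Tq [-0.02 -0.1  -0.02] rot [3.1416e+00 2.0000e-04 3.4870e-01] [ 0.001 -0.003 -0.003  0.     0.002 -0.001]
```

Emit:
{"op": "servo_tool", "data": {
  "targets": "0 0 0 0.002 0 0 0;0 0 0 0.004 0 0 0;0 0 0 0.006 0 0 0;0 0 0 0.007 0 0 0;0 0 0 0.007 0 0 0;0 0 0 0.007 0 0 0"
}}

```text
time: 13.62
tool_pos: [0.5135, 0.0376, 0.1034]
ee_rot: [3.141, -0.0, 0.349]
wrist_force: [-1.7, 0.7, 3.5]
width: 0.0193
```

```bash
python3 st.py
```

```text
t 13.62 bed [-3.7   3.34] z 103.37 F bed [-1.4  1.2] Fz 3.5 Tq [-0.09  0.29 -0.02] rot [ 3.1413e+00 -5.0000e-04  3.4880e-01] [ 0.     0.001  0.    -0.     0.001  0.002]
```

Seated: it stopped at 103.4 mm (103.3 predicted), with a light upward force. One small extra press, then a look.

Emit:
{"op": "servo_tool", "data": {
  "targets": "0 0 0 0.002 0 0 0;0 0 0 0.003 0 0 0;0 0 0 0.003 0 0 0"
}}

```text
time: 13.87
tool_pos: [0.5135, 0.0375, 0.1033]
ee_rot: [3.141, -0.001, 0.349]
wrist_force: [-3.2, 0.5, 6.9]
width: 0.0194
```

```bash
python3 st.py;python3 - <<'E'
from h import *; from bench import vision
s=vision.snapshot("side");cv2.imwrite("pics/s8.png",cv2.resize(s["image"][150:240,255:360,::-1],None,fx=7,fy=6,interpolation=cv2.INTER_CUBIC))
E
```

```text
t 13.87 bed [-3.69  3.29] z 103.35 F bed [-2.8  1.5] Fz 6.9 Tq [0.01 0.5  0.01] rot [ 3.1411e+00 -8.0000e-04  3.4880e-01] [-0.001 -0.001 -0.001  0.001  0.001  0.   ]
```

View pics/s8.png

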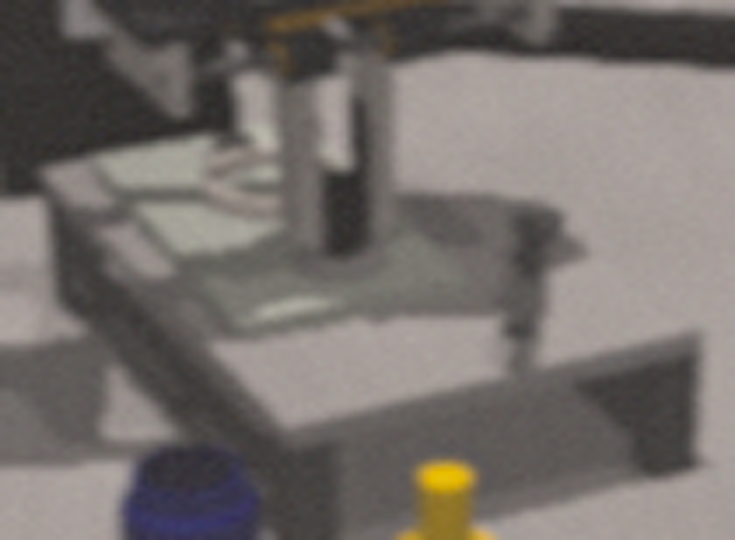

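Emit:
{"op": "servo_tool", "data": {
  "targets": "0 0 0 -0.003 0 0 0;0 0 0 -0.004 0 0 0;0.2 0 0 -0.004 0 0 0;0.4 0 0 -0.004 0 0 0;0.45 0 0 -0.004 0 0 0;0.45 0 0 -0.004 0 0 0;0.45 0 0 -0.004 0 0 0;0.45 0 0 -0.004 0 0 0"
}}

```text
time: 14.58
tool_pos: [0.5133, 0.0376, 0.1026]
ee_rot: [-3.142, 0.0, 0.349]
wrist_force: [-0.7, 0.3, -1.7]
width: 0.0423
```

```bash
python3 st.py
```

```text
t 14.58 bed [-3.84  3.39] z 102.56 F bed [-0.6  0.6] Fz -1.7 Tq [-0.04 -0.1   0.01] rot [-3.1415e+00  3.0000e-04  3.4880e-01] [-0.    -0.001 -0.004  0.001  0.002  0.   ]
```

Emit:
{"op": "servo_tool", "data": {
  "targets": "0.45 0 0 -0.03 0 0 0;0.45 0 0 -0.08 0 0 0;0.45 0 0 -0.15 0 0 0;0.45 0 0 -0.25 0 0 0;0.3 0 0 -0.36 0 0 0;0.2 0 0.1 -0.4 0 0 0;0.1 0 0.22 -0.4 0 0 0;0 0 0.32 -0.4 0 0 0;0 0 0.32 -0.4 0 0 0;0 0 0.32 -0.4 0 0 0;0 0 0.32 -0.4 0 0 0"
}}

```text
time: 15.5
tool_pos: [0.5405, -0.0371, 0.2031]
ee_rot: [-3.141, 0.0, 0.349]
wrist_force: [-0.1, 0.1, -0.5]
width: 0.001
```

```bash
sed -i 's/^b=np.array.*/b=np.array([.5181,.0357])+.0025*np.array([-.3434,.9392]);th=.3505/' h.py; python3 st.py
python3 - <<'E'
from h import *; from bench import vision,get_obs
o=get_obs();np.save("T9.npy",tcp(o));s=vision.snapshot("wrist");cv2.imwrite("pics/w9.png",cv2.resize(s["image"][60:260,240:440,::-1],None,fx=3,fy=3,interpolation=cv2.INTER_CUBIC))
E
```

```text
t 15.5 bed [ -3.95 -78.6 ] z 203.06 F bed [-0.1  0.1] Fz -0.5 Tq [-0.02 -0.12 -0.03] rot [-3.1409  0.      0.3487] [ 0.016 -0.007  0.007 -0.004 -0.004 -0.003]
```

View pics/w9.png

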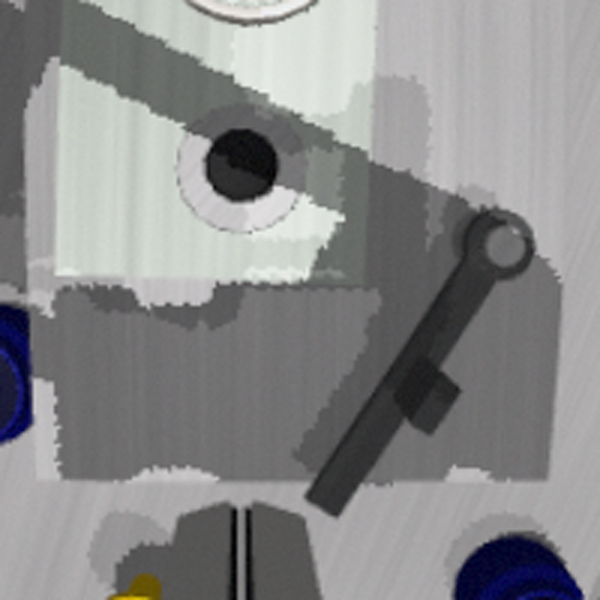

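The pin stands upright with its collar flat, at crop (240,168). The keeper post is at (500,243), the arm end at (325,503) and the tab top at about (440,405).

Run:
```python
from h import *; from bench import vision,get_obs
T=np.load("T9.npy");s=vision.snapshot("wrist")
p=lambda x,y,z:bed(onz(s,240+x/3-.33,60+y/3-.33,z,T)).round(1)
P=p(500,243,.1055);E=p(325,503,.1055);t=p(444,408,.1375)
print("post",P,"end",E,"tab",t,"pin collar",p(241,168,.097),"head",p(241,164,.137))
for q in(E,t):print(np.arctan2(P[1]-q[1],P[0]-q[0]),np.hypot(*(P-q)))
a=1.0
o=get_obs();print(bed(o["tool_pos"]))
for a,c in [(.98,16),(.98,3),(.7,-2),(.4,-2),(.2,-2),(.0,-2)]:
    r=np.array([-np.cos(a),-np.sin(a)]);n=np.array([np.sin(a),-np.cos(a)])
    C=np.array([75,-21.5])+50*r+(4+c)*n+np.array([12.5,-8])
    print(a,c,C.round(1),move(o,[*B(*C),.114],th)[0])
```

```text
post [ 74.3 -21.2] end [  21.9 -103.7] tab [ 51.3 -65. ] pin collar [-4.4  0.1] head [-4.4  0.4]
1.0049303280791904 97.73438494204586
1.0872598397693234 49.471608019145684
[ -3.88760566 -78.09174987]
0.98 16 [ 76.3 -82.2] [0.3206 0.0162 0.3563]
0.98 3 [ 65.5 -74.9] [ 0.2774 -0.0127  0.3563]
0.7 -2 [ 50.5 -63.2] [ 0.2177 -0.0594  0.3563]
0.4 -2 [ 42.2 -50.8] [ 0.1844 -0.1091  0.3563]
0.2 -2 [ 38.9 -41.4] [ 0.171  -0.1468  0.3563]
0.0 -2 [ 37.5 -31.5] [ 0.1654 -0.1863  0.3563]
```

Emit:
{"op": "servo_tool", "data": {
  "targets": "0 0.1 0.02 0 0 0 0;0 0.2 0.02 0 0 0 0;0 0.33 0.02 0 0 0 0;0 0.33 0.02 0.05 0 0 0;0 0.33 0.02 0.12 0 0 0;0 0.33 0.02 0.2 0 0 0;0 0.33 0.02 0.28 0 0 0;0 0.33 0.02 0.34 0 0 0;0 0.33 0.02 0.356 0 0 0;0 0.33 0.02 0.356 0 0 0;0 0.33 0.02 0.356 0 0 0"
}}

```text
time: 16.52
tool_pos: [0.6198, -0.0137, 0.1146]
ee_rot: [3.141, -0.0, 0.349]
wrist_force: [0.8, -0.3, -0.0]
width: 0.0005
```

```bash
python3 st.py
python3 - <<'E'
from h import *; from bench import vision,get_obs
s=vision.snapshot("wrist");cv2.imwrite("pics/w10.png",cv2.resize(s["image"][100:360,200:440,::-1],None,fx=2.5,fy=2.3,interpolation=cv2.INTER_CUBIC))
o=get_obs()
for a,c in [(.98,3),(.85,0),(.7,-2),(.55,-2),(.4,-2),(.2,-2),(.1,-2),(.0,-2),(-.05,-2)]:
    r=np.array([-np.cos(a),-np.sin(a)]);n=np.array([np.sin(a),-np.cos(a)])
    C=np.array([75,-21.5])+50*r+(4+c)*n+np.array([12.5,-8])
    print(a,c,C.round(1),move(o,[*B(*C),.114],th)[0])
E
```

```text
t 16.52 bed [ 78.58 -83.85] z 114.63 F bed [ 0.6 -0.5] Fz -0.0 Tq [-0.01 -0.12  0.02] rot [ 3.1412e+00 -5.0000e-04  3.4940e-01] [-0.004 -0.009 -0.031 -0.    -0.002  0.003]
0.98 3 [ 65.5 -74.9] [-0.0545 -0.037   0.0056]
0.85 0 [ 57.5 -69.7] [-0.0863 -0.0579  0.0056]
0.7 -2 [ 50.5 -63.2] [-0.1142 -0.0837  0.0055]
0.55 -2 [ 45.9 -57.3] [-0.1328 -0.1073  0.0054]
0.4 -2 [ 42.2 -50.8] [-0.1476 -0.1334  0.0054]
0.2 -2 [ 38.9 -41.4] [-0.1609 -0.171   0.0053]
0.1 -2 [ 37.9 -36.5] [-0.1647 -0.1907  0.0053]
0.0 -2 [ 37.5 -31.5] [-0.1666 -0.2106  0.0052]
-0.05 -2 [ 37.5 -29. ] [-0.1667 -0.2206  0.0052]
```

View pics/w10.png

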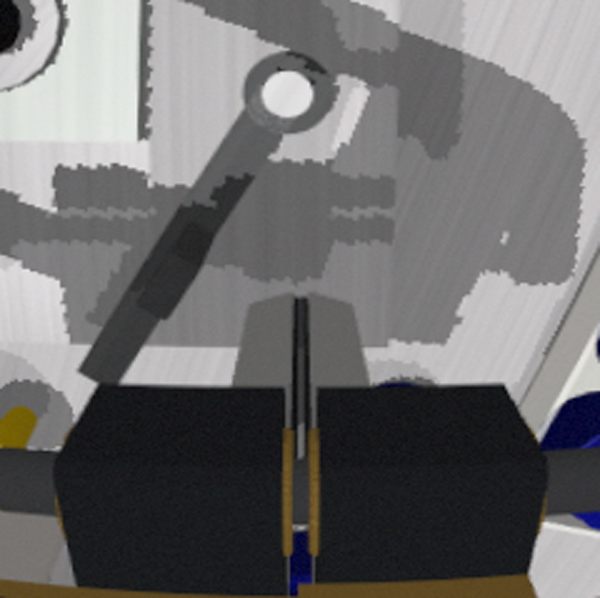

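Emit:
{"op": "servo_tool", "data": {
  "targets": "0 -0.027 -0.018 0.003 0 0 0;0 -0.054 -0.037 0.005 0 0 0;0 -0.07 -0.047 0.005 0 0 0;0 -0.086 -0.058 0.005 0 0 0;0 -0.1 -0.07 0.005 0 0 0;0 -0.114 -0.083 0.005 0 0 0;0 -0.124 -0.095 0.005 0 0 0;0 -0.133 -0.107 0.005 0 0 0;0 -0.141 -0.12 0.005 0 0 0;0 -0.148 -0.133 0.005 0 0 0;0 -0.148 -0.133 0.005 0 0 0"
}}

```text
time: 17.48
tool_pos: [0.573, 0.0051, 0.1124]
ee_rot: [-3.141, 0.001, 0.349]
wrist_force: [0.9, -0.1, 0.1]
width: 0.0005
```

```bash
python3 st.py
python3 - <<'E'
from h import *; from bench import vision,get_obs
s=vision.snapshot("wrist");cv2.imwrite("pics/w11.png",cv2.resize(s["image"][100:360,200:440,::-1],None,fx=2.5,fy=2.3,interpolation=cv2.INTER_CUBIC))
o=get_obs()
for a,c in [(.3,-2),(.2,-2),(.1,-2),(.0,-2),(-.05,-2)]:
    r=np.array([-np.cos(a),-np.sin(a)]);n=np.array([np.sin(a),-np.cos(a)])
    C=np.array([75,-21.5])+50*r+(4+c)*n+np.array([12.5,-8])
    print(a,c,C.round(1),move(o,[*B(*C),.114],th)[0])
E
```

```text
t 17.48 bed [ 41.02 -50.05] z 112.44 F bed [ 0.8 -0.4] Fz 0.1 Tq [-0.05 -0.18 -0.  ] rot [-3.1408e+00  1.2000e-03  3.4930e-01] [-0.005  0.012 -0.003 -0.     0.009 -0.005]
0.3 -2 [ 40.3 -46.2] [-0.0023 -0.0159 -0.0072]
0.2 -2 [ 38.9 -41.4] [-0.0081 -0.0351 -0.0072]
0.1 -2 [ 37.9 -36.5] [-0.0119 -0.0547 -0.0071]
0.0 -2 [ 37.5 -31.5] [-0.0137 -0.0746 -0.0071]
-0.05 -2 [ 37.5 -29. ] [-0.0138 -0.0846 -0.0071]
```

View pics/w11.png

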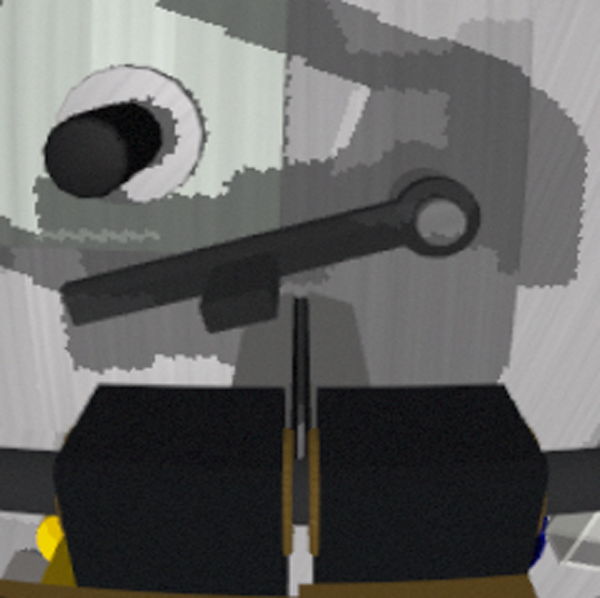

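Emit:
{"op": "servo_tool", "data": {
  "targets": "0 -0.01 -0.01 -0.004 0 0 0;0 -0.02 -0.02 -0.006 0 0 0;0 -0.03 -0.03 -0.006 0 0 0;0 -0.04 -0.04 -0.006 0 0 0;0 -0.044 -0.05 -0.006 0 0 0;0 -0.044 -0.058 -0.006 0 0 0;0 -0.044 -0.065 -0.006 0 0 0;0 -0.044 -0.07 -0.006 0 0 0;0 -0.044 -0.07 -0.006 0 0 0;0 -0.044 -0.07 -0.006 0 0 0"
}}

```text
time: 18.37
tool_pos: [0.558, 0.0141, 0.1143]
ee_rot: [3.135, 0.001, 0.347]
wrist_force: [2.5, -7.9, -1.5]
width: 0.0008
```

```bash
python3 st.py
python3 - <<'E'
from h import *; from bench import vision,get_obs
s=vision.snapshot("wrist");cv2.imwrite("pics/w12.png",cv2.resize(s["image"][100:360,200:440,::-1],None,fx=2.5,fy=2.3,interpolation=cv2.INTER_CUBIC))
E
```

```text
t 18.37 bed [ 30.02 -36.47] z 114.33 F bed [-0.4 -8.3] Fz -1.5 Tq [-1.54 -0.51  0.02] rot [3.1354e+00 1.1000e-03 3.4740e-01] [-0.001  0.001 -0.001  0.002  0.     0.   ]
```

View pics/w12.png

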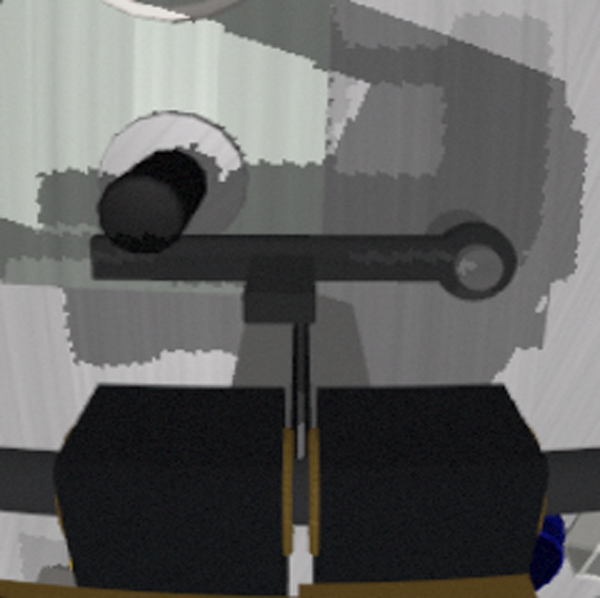

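Emit:
{"op": "servo_tool", "data": {
  "targets": "0 0 -0.004 0 0 0 0;0 0 -0.006 0 0 0 0;0 0 -0.006 0 0 0 0"
}}

```text
time: 18.67
tool_pos: [0.5579, 0.0141, 0.1144]
ee_rot: [3.133, 0.001, 0.347]
wrist_force: [4.2, -11.0, -1.4]
width: 0.0005
```

```bash
python3 st.py
```

```text
t 18.67 bed [ 30.01 -36.43] z 114.38 F bed [  0.2 -11.8] Fz -1.4 Tq [-1.96 -0.74  0.04] rot [3.1326e+00 1.0000e-03 3.4680e-01] [-0.002  0.003 -0.001  0.004  0.001 -0.002]
```

The arm is firmly on its stop: no movement as the force rose from 8 to 12 N. Backing off and lifting.

Emit:
{"op": "servo_tool", "data": {
  "targets": "0 0 0.02 0 0 0 0;0 0 0.05 0 0 0 0;0 0 0.08 0 0 0 0;0 0 0.1 -0.05 0 0 0;0 0 0.1 -0.15 0 0 0;0 0 0.1 -0.28 0 0 0;0 0 0.2 -0.4 0 0 0;0 0 0.2 -0.4 0 0 0;0 0 0.2 -0.4 0 0 0;0 0 0.2 -0.4 0 0 0"
}}

```text
time: 19.5
tool_pos: [0.5738, -0.0283, 0.214]
ee_rot: [-3.141, 0.0, 0.349]
wrist_force: [0.2, -0.1, -0.5]
width: 0.0003
```

```bash
python3 st.py
python3 - <<'E'
from h import *; from bench import vision,get_obs
s=vision.snapshot("wrist");a=cv2.resize(s["image"][60:260,220:420,::-1],(400,400),interpolation=cv2.INTER_CUBIC)
s=vision.snapshot("side");c=cv2.resize(s["image"][165:240,260:335,::-1],(400,400),interpolation=cv2.INTER_CUBIC)
cv2.imwrite("pics/f.png",np.hstack([a,c]))
s=vision.snapshot("top");cv2.imwrite("pics/f2.png",s["image"][:,:,::-1])
E
```

```text
t 19.5 bed [ 30.35 -81.72] z 214.05 F bed [ 0.2 -0.1] Fz -0.5 Tq [-0.01 -0.17  0.04] rot [-3.1408e+00  4.0000e-04  3.4850e-01] [ 0.011  0.013  0.042 -0.002 -0.003 -0.   ]
```

View pics/f.png

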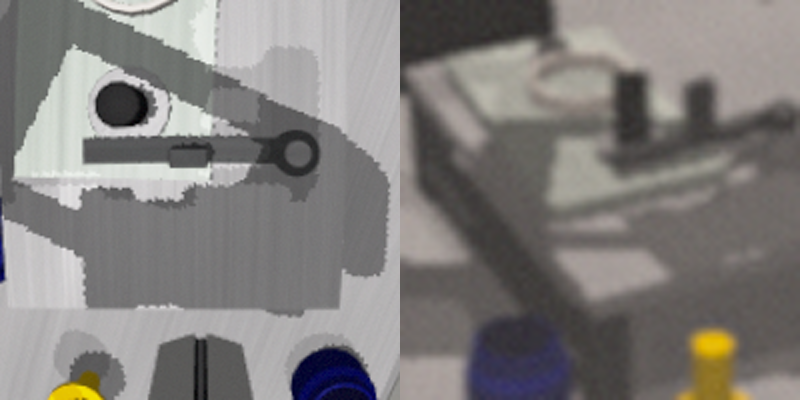

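View pics/f2.png

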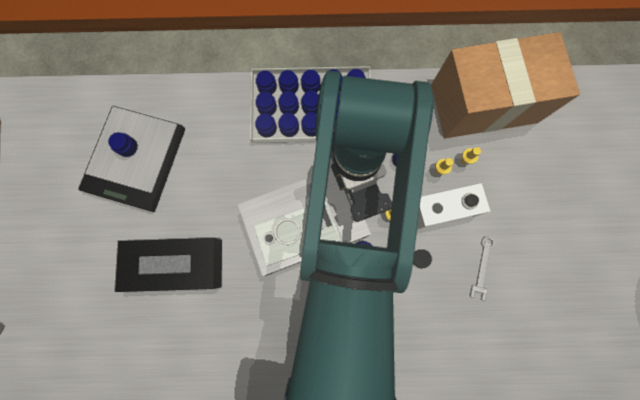

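The final views show the pin upright with its collar on the plate and the keeper arm straight along bed -x over the collar's edge. The visible bystanders haven't moved, and the gripper is clear of everything.

```bash
python3 -c "
from bench import robot;print(robot.close_job())"
```

```text
the job is handed in; nothing more can be done
None
```

The locating pin is home in the bush hole with its collar down on the nest plate, and the keeper arm is shut over the collar. I handed the job in at about 19.6 s, and it reported no verdict.

- **Pin:** I took the tall-headed black pin from the rack and entered it in the slot. I then dragged it lightly towards bed -x, about 7 N sideways, with the plate following. It dropped into the hole at about x -4 mm and went down with almost no load. It stopped 0.1 mm from the predicted depth, and I pressed it with about 7 N before letting go.
- **Keeper:** I pushed the tab with the shut fingers until the arm met its stop. It did not move as the push rose from 8 to 12 N. I then withdrew the gripper clear of everything.
- **Last checks:** The wrist and side views show the pin upright, the collar on the plate and the arm parallel to bed x over the collar's edge. The bystanders I could see had not moved. The robot arm hid the jars around the bed in the top view, so I could not compare those, but it recorded no unexpected contact forces.
- **Disagreement:** The bed position from the top camera was about 2.5 mm off in y from the wrist camera and the felt hole. I corrected for this before the keeper moves.

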